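Find the rattling sweet tin and hold it out over the checking mat

TASK

A loose steel ball has dropped into one of the three sealed sweet tins on the perforated tray: lift the tins and shake or rock each end to end until you find the one that rattles, and stand the other two upright in the tray. Hold the rattling tin out level over the middle of the round blue mat, about 10 cm above it, and finish still holding it there. Only the rattling tin may be brought over the mat; leave the white bottle, bowl and spatula alone.

Things in the scene. Friction and masses are not known exactly. Their poses are not given: they have to be found in the camera images.
- tin_red: sealed aluminium tin, red lid, 120 mm long (its x), 60 mm wide (y), 70 mm high (z); origin: centre of its underside. Own weight 0.25 to 0.49 kg, hidden. Thin: grip 20 to 50 N, harder may twist out. Starts with its length roughly along the tray's x. The odd one holds a steel ball (29 mm, 100 g) on a bottom crowned inside: it rests at one end, 41 mm from the middle along x, and runs to the other when tilted lengthwise over 0.2 rad; else nothing shifts.
- tin_yellow: sealed aluminium tin, yellow lid, 120 mm long (its x), 60 mm wide (y), 70 mm high (z); origin: centre of its underside. Own weight 0.25 to 0.49 kg, hidden. Thin: grip 20 to 50 N, harder may twist out. Starts with its length roughly along the tray's x. The odd one holds a steel ball (29 mm, 100 g) on a bottom crowned inside: it rests at one end, 41 mm from the middle along x, and runs to the other when tilted lengthwise over 0.2 rad; else nothing shifts.
- tin_blue: sealed aluminium tin, blue lid, 120 mm long (its x), 60 mm wide (y), 70 mm high (z); origin: centre of its underside. Own weight 0.25 to 0.49 kg, hidden. Thin: grip 20 to 50 N, harder may twist out. Starts with its length roughly along the tray's x. The odd one holds a steel ball (29 mm, 100 g) on a bottom crowned inside: it rests at one end, 41 mm from the middle along x, and runs to the other when tilted lengthwise over 0.2 rad; else nothing shifts.
- tray: fixed flat perforated steel tray, 180 mm (x) by 470 mm (y), floor 3 mm thick, rim 12 mm high all round. Origin: centre of its underside on the bench; x across it away from the robot, y along its length, z up. The three tins stand in a row along its y, about 155 mm apart.
- mat: fixed round blue checking mat with a white ring, 110 mm across, 4 mm thick, on the bench beyond the tray. Origin: centre of its underside.
- bottle: bystander: white bottle with a blue cap, 64 mm across, 170 mm tall, standing to the left beyond the tray; origin: centre of its underside, z up.
- bowl: bystander: steel bowl, 110 mm across, 50 mm high, standing to the right beyond the tray; origin: centre of its underside, z up.
- spatula: bystander: spatula 260 mm long lying on the bench beyond the mat; origin on its underside, x along it towards the blade.
Not all that is in view belongs to the job. Leave any orange look-alike of the tin_blue alone. What is shaped like the tin_red but orange is not meant.

How it is judged:
On the way:
1. the rattling tin is lifted clear of the tray (3 cm or more) and the ball, which starts at its far (+x) end, runs to the other (((distance between ball_center and tin_red below 0.08 m and height (world z) of tin_red above 0.03 m and x of ball_center in the frame of tin_red below -0.03 m) or (distance between ball_center and tin_yellow below 0.08 m and height (world z) of tin_yellow above 0.03 m and x of ball_center in the frame of tin_yellow below -0.03 m) or (distance between ball_center and tin_blue below 0.08 m and height (world z) of tin_blue above 0.03 m and x of ball_center in the frame of tin_blue below -0.03 m))).
At the end, for the whole second after the job is handed in: The tin with the ball is gripped and still, its centre within 45 mm of the mat's centre seen from above, its underside 5 to 20 cm above the bench, tilted less than 0.25 rad; the other two tins stand upright (under 0.1 rad), at rest and released, on the tray's floor (((distance between ball_center and tin_red below 0.08 m and horizontal distance between tin_red and mat below 0.045 m and height (world z) of tin_red between 0.05 and 0.2 m and angle between tin_red's own z axis and vertical below 0.25 rad and contact force between tin_red and the fingers above 2 N and linear speed of tin_red below 0.05 m/s and (angle between tin_yellow's own z axis and vertical below 0.1 rad and z of tin_yellow in the frame of tray between -0.003 and 0.008 m and x of tin_yellow in the frame of tray between -0.07 and 0.07 m and y of tin_yellow in the frame of tray between -0.22 and 0.22 m and linear speed of tin_yellow below 0.02 m/s and contact force between tin_yellow and the arm below 0.2 N and contact force between tin_yellow and the fingers below 0.2 N) and (angle between tin_blue's own z axis and vertical below 0.1 rad and z of tin_blue in the frame of tray between -0.003 and 0.008 m and x of tin_blue in the frame of tray between -0.07 and 0.07 m and y of tin_blue in the frame of tray between -0.22 and 0.22 m and linear speed of tin_blue below 0.02 m/s and contact force between tin_blue and the arm below 0.2 N and contact force between tin_blue and the fingers below 0.2 N)) or (distance between ball_center and tin_yellow below 0.08 m and horizontal distance between tin_yellow and mat below 0.045 m and height (world z) of tin_yellow between 0.05 and 0.2 m and angle between tin_yellow's own z axis and vertical below 0.25 rad and contact force between tin_yellow and the fingers above 2 N and linear speed of tin_yellow below 0.05 m/s and (angle between tin_red's own z axis and vertical below 0.1 rad and z of tin_red in the frame of tray between -0.003 and 0.008 m and x of tin_red in the frame of tray between -0.07 and 0.07 m and y of tin_red in the frame of tray between -0.22 and 0.22 m and linear speed of tin_red below 0.02 m/s and contact force between tin_red and the arm below 0.2 N and contact force between tin_red and the fingers below 0.2 N) and (angle between tin_blue's own z axis and vertical below 0.1 rad and z of tin_blue in the frame of tray between -0.003 and 0.008 m and x of tin_blue in the frame of tray between -0.07 and 0.07 m and y of tin_blue in the frame of tray between -0.22 and 0.22 m and linear speed of tin_blue below 0.02 m/s and contact force between tin_blue and the arm below 0.2 N and contact force between tin_blue and the fingers below 0.2 N)) or (distance between ball_center and tin_blue below 0.08 m and horizontal distance between tin_blue and mat below 0.045 m and height (world z) of tin_blue between 0.05 and 0.2 m and angle between tin_blue's own z axis and vertical below 0.25 rad and contact force between tin_blue and the fingers above 2 N and linear speed of tin_blue below 0.05 m/s and (angle between tin_red's own z axis and vertical below 0.1 rad and z of tin_red in the frame of tray between -0.003 and 0.008 m and x of tin_red in the frame of tray between -0.07 and 0.07 m and y of tin_red in the frame of tray between -0.22 and 0.22 m and linear speed of tin_red below 0.02 m/s and contact force between tin_red and the arm below 0.2 N and contact force between tin_red and the fingers below 0.2 N) and (angle between tin_yellow's own z axis and vertical below 0.1 rad and z of tin_yellow in the frame of tray between -0.003 and 0.008 m and x of tin_yellow in the frame of tray between -0.07 and 0.07 m and y of tin_yellow in the frame of tray between -0.22 and 0.22 m and linear speed of tin_yellow below 0.02 m/s and contact force between tin_yellow and the arm below 0.2 N and contact force between tin_yellow and the fingers below 0.2 N)))); the arm keeps its last pose, push and grip.
It fails at once if a tin that does not rattle is brought over the mat (within 55 mm of its centre) ((horizontal distance between tin_red and mat below 0.055 m and distance between ball_center and tin_red above 0.08 m) or (horizontal distance between tin_yellow and mat below 0.055 m and distance between ball_center and tin_yellow above 0.08 m) or (horizontal distance between tin_blue and mat below 0.055 m and distance between ball_center and tin_blue above 0.08 m)).
It fails at once if the bottle is moved more than 3 cm (distance of bottle from where it was at the start of the episode above 0.03 m).
It fails at once if the bowl is moved more than 3 cm (distance of bowl from where it was at the start of the episode above 0.03 m).
It fails at once if the spatula is moved more than 3 cm (distance of spatula from where it was at the start of the episode above 0.03 m).
It also fails if it takes over 70 s, if anything falls off the work surface, if the arm or the gripper's body presses on something with over 40 N, if the wrist force passes 120 N, or if a joint passes its speed limit or range.

ROBOT

A 6-joint arm with a two-finger parallel gripper is mounted at the origin on the work surface. World frame = base frame: x ahead of the robot, y to its left, z up, the work surface at z = 0. Lengths are in m, angles in rad, forces in N, time in s.
With the tool pointing down it reaches from about 0.425 to 0.95 m from the base axis. Payload 3.5 kg.
Tool frame: the origin (TCP) lies midway between the tips of the shut fingers; the grasp point (between the pads) lies 19 mm behind it; z points along the fingers, y is the line along which they close (so a half turn about z gives the same grasp; the last joint's range is limited). The gripper opens to 85 mm and grips with 20 to 120 N. Pads are 22 mm wide; open, the fingers measure 114 mm over their backs; the gripper's body (76 mm by 85 mm) begins 54 mm behind the grasp point. The pads swing forward as they close: fully open they stand 13 mm farther back than shut.
Start: joints at [-1.283, 0.286, 1.577, -0, 1.279, -0.15], TCP at [0.286, -0.611, 0.231] pointing down, gripper open.
Joint ranges: [-2.77, 2.77], [-0.9, 2.22], [0.21, 2.48], [-1.53, 4.67], [0.24, 2.81], [-2.84, 2.84]. Speed limits (rad/s): [2.79, 2.79, 3.14, 3.14, 3.14, 3.14].

INTERFACE

Orientations are given as a unit quaternion [x, y, z, w].
In Python, from plant import ctrl, cams, order gives the robot as it stands.
- The arm moves only by the tool move_arm, never from a script. Its argument "plan" is one flat list of numbers, 7 for each row, row after row: the shift along the world's x, y, z in mm, then the turn, a rotation vector about the world's x, y, z in degrees, then the finger opening in mm, from 0 to 85.4. A call has 1 to 12 rows; each row shifts and turns the commanded pose from where the row before left it; what a row does not reach is not made up. A row lasts 1/10 s, in which the tool goes at most 50 mm and 8.59 degrees, less where a joint would pass 70% of its speed; a pose out of reach is approached as far as the arm can. A call is refused whole if a number of a shift passes 50 or a number of a turn 8.59, either way. A call with a gripper value outside its range is refused whole. The fingers move at their own pace and stop on an object; "newtons" is the grip in N (left out, the last holds). Time passes only in rows, so rows that do not move let the fingers close. It gives the time, the measured TCP pose, the force, the opening and the grip force at its end, in the units of the state.
- ctrl.get_state(): the state, without advancing time (a new reading comes with each control period).
- cams.read_camera(name): name is "side" or "top"; returns a dict with "color" (384x512x3 uint8, red, green, blue), "fov_y" (degrees; the focal length in pixels is half the picture's height over the tangent of half this angle, whatever the lens; pixels are square), "cx", "cy" (the principal point, pixels), "origin" and "orientation" of the camera in the world. Camera axes: x right, y up, looking along -z (the intrinsics and any distortion apply to the point x, -y, -z); pixel columns grow to the right and rows downward; lengths in m; the calibration is good to about 2 mm. A picture is of the moment at which its call begins. There is no depth.
- order.sign_off(): hands the job in; it is judged then, once.
The state is a dict: "time": time; "qpos": joint angles; "dq": joint speeds; "joint_efforts": joint torques, N m; "eef_pos": TCP position; "tcp_rot": TCP orientation; "contact_force": force on the tool from outside, world axes, zero at the start; "wrist_torque": the same for the moment, N m; "opening": opening from 0.0 (shut) to 1.0 (fully open); "finger_force": force on a finger pad.
Only numpy, scipy, OpenCV 4.12 (cv2) and the standard library are available. Lean on these libraries where they do the work, as an engineer would, in place of code of your own. Each camera call takes 0.05 s, during which the arm holds its last target. There are 200 camera calls.

## Working session

There is one attempt and no reset: what is moved stays moved. The work goes in short steps, Python scripts to look and compute and a tool call to move; the robot and the scene stay as the last step left them, time stands still between calls to the robot, and variables do not carry over. Pictures are saved under pics/ and viewed, at most 10 in all, crops included, and the job is handed in when it is done.

Besides the shell and the picture viewer there is one more tool, called in YAML: its name, and indented under it one key for each argument. move_arm: Moves the arm, as the interface text tells. Its arguments: {"type":"object","properties":{"plan":{"type":"array","items":{"type":"number"}},"newtons":{"type":"number"}},"required":["plan"]}

```bash
mkdir -p pics; cat > h.py <<'E'
import numpy as np, cv2
from scipy.spatial.transform import Rotation as R
from plant import ctrl, cams, order
def shot(n,f=None):
    c=cams.read_camera(n)
    if f: cv2.imwrite('pics/'+f,c['color'][:,:,::-1])
    return c
def ray(c,u,v,z):
    H=c['color'].shape[0]; f=H/2/np.tan(np.radians(c['fov_y'])/2)
    k=c.get('distortion',None)
    d=R.from_quat(c['orientation']).apply([(u-c['cx'])/f,-(v-c['cy'])/f,-1])
    o=np.array(c['origin']); return o+d*(z-o[2])/d[2]
E
python3 - <<'E'
from h import *
for n in('top','side'):
    c=shot(n,n+'0.png'); print({k:v for k,v in c.items() if k!='color'})
s=ctrl.get_state(); print(s)
E
```

```text
{'fov_y': 45.43292307715388, 'cx': 255.67508046631087, 'cy': 192.37331154035223, 'origin': array([ 0.26980482, -0.06116888,  1.55914981]), 'orientation': array([-0.0707958 ,  0.06263224,  0.70552787, -0.70235004])}
{'fov_y': 48.96010523688955, 'cx': 255.0568334553889, 'cy': 183.91015941103603, 'origin': array([0.36922264, 0.9835861 , 0.63279073]), 'orientation': array([-0.05044165,  0.50101554,  0.86146104, -0.0657567 ])}
{'time': 0.1, 'qpos': array([-1.28299368e+00,  2.87119136e-01,  1.57801216e+00, -7.69845519e-06,
        1.27858247e+00, -1.49985718e-01]), 'dq': array([ 0.00072622, -0.00189866, -0.00242948, -0.00026953,  0.00020054,
       -0.00105192]), 'joint_efforts': array([ 4.99507569e-04, -4.07293725e+01, -2.93699759e+01, -1.44709834e-04,
        3.38512480e-03, -1.78061708e-05]), 'eef_pos': array([ 0.2860247 , -0.61076201,  0.23006743]), 'tcp_rot': array([ 9.76137385e-01,  2.17151287e-01, -7.66995853e-05, -1.05778525e-03]), 'contact_force': array([-0.62593783, -0.20228436, -0.13577954]), 'wrist_torque': array([ 0.02668089,  0.00369976, -0.00383416]), 'finger_force': 0.0, 'opening': 0.9989408261674552}
```

View pics/top0.png

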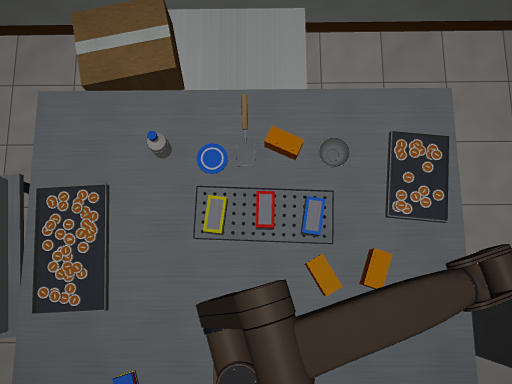

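View pics/side0.png

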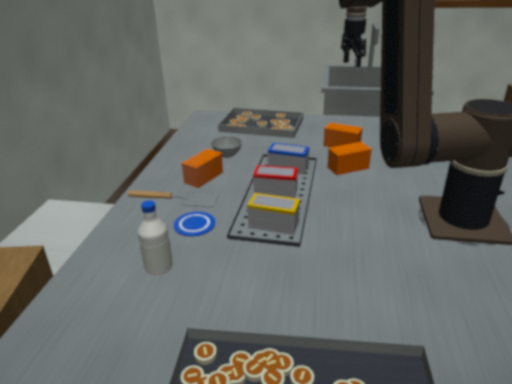

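The top view shows the tins at about (214,214) yellow, (265,210) red and (313,216) blue, with the mat at (212,158). The bottle is at (157,143), the bowl at (334,152) and the spatula at (245,130). There are orange decoys at (284,142), (323,274) and (376,268). The side view matches.

```bash
cat >> h.py <<'E'
HUE={'red':((170,180),(0,8)),'yellow':((24,36),),'blue':((100,125),)}
def lid(c,name,box,z=0.073):
    """lid centre, yaw of its length, sides, by minAreaRect of the colour mask's hull on the plane z"""
    h=cv2.cvtColor(c['color'],cv2.COLOR_RGB2HSV)
    m=sum(cv2.inRange(h,(a,110,60),(b,255,255)) for a,b in HUE[name])
    k=np.zeros_like(m);x0,y0,x1,y1=box;k[y0:y1,x0:x1]=255;m&=k
    cs,_=cv2.findContours(m,cv2.RETR_EXTERNAL,cv2.CHAIN_APPROX_NONE)
    p=max(cs,key=cv2.contourArea)[:,0,:]
    P=np.array([ray(c,u,v,z)[:2] for u,v in p])
    (cx,cy),wh,a=cv2.minAreaRect((P*1000).astype(np.float32))
    b=cv2.boxPoints(((cx,cy),wh,a)); e=max(b[1]-b[0],b[2]-b[1],key=np.linalg.norm)
    yaw=np.degrees(np.arctan2(e[1],e[0])); yaw=(yaw+90)%180-90
    return np.round([cx,cy,*sorted(wh),yaw],1)
E
python3 - <<'E'
from h import *
c=shot('top'); d=shot('side')
B={'yellow':(190,185,235,245),'red':(240,185,290,240),'blue':(290,185,335,245)}
S={'yellow':(240,185,305,220),'red':(245,160,305,185),'blue':(262,140,315,160)}
for n in B: print(n,lid(c,n,B[n]),lid(d,n,S[n]))
print('mat',lid(c,'blue',(190,135,235,180),.004),lid(d,'blue',(165,205,220,242),.004))
cr=[(195,187),(333,191),(332,243),(194,238)]
print([np.round(ray(c,u,v,.012)*1000) for u,v in cr])
print('decoy,bottle,bowl',[np.round(ray(c,u,v,z)*1000) for u,v,z in((284,140,.07),(158,147,.1),(334,152,.05),(245,95,.01),(245,165,.01),(323,272,.07),(376,265,.07))])
E
```

```text
yellow [484.1  90.3  63.  122.8  -7.8] [482.1  98.9  77.  123.9  -7.7]
red [498.9 -73.3  61.9 119.6  -0.6] [496.9 -64.5  79.5 121.8  -2.2]
blue [ 477.5 -232.4   62.9  122.8   -8.8] [ 476.7 -218.2   79.   123.9   -6.2]
mat [691.2 110.8 107.4 109.9  44.6] [688.9 113.2 109.1 109.5 -82.2]
[array([586., 165.,  12.]), array([ 569., -309.,   12.]), array([ 391., -299.,   12.]), array([410., 165.,  12.])]
decoy,bottle,bowl [array([ 734., -141.,   70.]), array([704., 278., 100.]), array([ 697., -311.,   50.]), array([922.,  -7.,  10.]), array([663.,  -7.,  10.]), array([ 294., -259.,   70.]), array([ 316., -429.,   70.])]
```

move_arm:
  plan: [19,38,0,0,0,-3.4,85,19,38,0,0,0,-3.4,85,19,38,0,0,0,-3.4,85,19,38,0,0,0,-3.4,85,19,38,0,0,0,-3.4,85,19,38,0,0,0,-3.4,85,19,38,0,0,0,-3.4,85,19,38,0,0,0,-3.4,85,19,38,0,0,0,-3.4,85,20,37,0,0,0,-3.4,85,0,0,0,0,0,0,85]
  newtons: 40

```text
time: 1.3
eef_pos: [0.4786, -0.2283, 0.2312]
tcp_rot: [0.997, -0.075, 0.0, -0.001]
contact_force: [-0.0, -0.9, -0.5]
opening: 0.993
finger_force: 0.0
```

move_arm:
  plan: [-1,-4,-45,0,0,0,85,0,0,-45,0,0,0,85,0,0,-40,0,0,0,85,0,0,-30,0,0,0,85,0,0,-25,0,0,0,85,0,0,-20,0,0,0,85,0,0,0,0,0,0,85,0,0,0,0,0,0,85]

```text
time: 2.1
eef_pos: [0.476, -0.2369, 0.0264]
tcp_rot: [0.997, -0.078, -0.0, -0.0]
contact_force: [-0.6, 0.4, -0.1]
opening: 1.0
finger_force: 0.0
```

```bash
python3 - <<'E'
from h import *
shot('side','side1.png');s=ctrl.get_state();print(s['contact_force'],s['wrist_torque'],s['eef_pos'])
E
```

```text
[-0.60023384  0.63482924  0.22365567] [0.02104808 0.02926298 0.0267902 ] [ 0.47667281 -0.23724875  0.02733686]
```

View pics/side1.png

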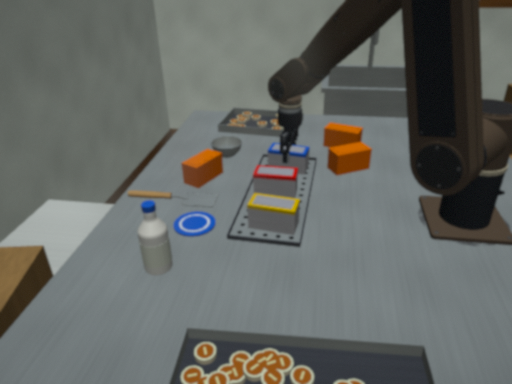

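The side view shows the fingers straddling the blue tin at about (288,152), a few mm off centre in y. I'll correct that and then close.

move_arm:
  plan: [1,4,0,0,0,0,85,0,0,0,0,0,0,50,0,0,0,0,0,0,50,0,0,0,0,0,0,50,0,0,0,0,0,0,50,0,0,0,0,0,0,50,0,0,0,0,0,0,50,0,0,0,0,0,0,50]
  newtons: 45

```text
time: 2.95
eef_pos: [0.4779, -0.2326, 0.0275]
tcp_rot: [0.997, -0.078, 0.001, 0.0]
contact_force: [-0.6, 0.8, 6.5]
opening: 0.695
finger_force: 51.2
```

move_arm:
  plan: [0,0,15,0,0,0,50,0,0,25,0,0,0,50,0,0,30,0,0,0,50,0,0,30,0,0,0,50,0,0,20,0,0,0,50,0,0,0,0,0,0,50,0,0,0,0,0,0,50,0,0,0,0,0,0,50]

```text
time: 3.75
eef_pos: [0.4758, -0.2314, 0.1441]
tcp_rot: [0.997, -0.078, -0.002, -0.001]
contact_force: [0.4, 0.3, -3.9]
opening: 0.697
finger_force: 50.4
```

```bash
cat >> h.py <<'E'
def wt(n=6,f=None):
    a=[]
    for i in range(n):
        shot('side',f if i==0 else None); s=ctrl.get_state(); a.append(np.r_[s['contact_force'],s['wrist_torque']])
    t=s['tcp_rot']; ax=R.from_quat(t)
    a=np.array(a); print('mean',a.mean(0).round(3),'sd',a.std(0).round(3),'torque in tool',ax.inv().apply(a.mean(0)[3:]).round(3),'pos',s['eef_pos'].round(4),'z',ax.as_matrix()[:,2].round(3),'open',round(s['opening'],3),s['finger_force'],s['time'])
E
python3 - <<'E'
from h import *
wt(f='side2.png')
E
```

```text
mean [ 5.220e-01  3.600e-02 -3.853e+00 -4.000e-03 -9.000e-03 -3.000e-03] sd [0.606 0.303 0.403 0.014 0.014 0.023] torque in tool [-0.003  0.01   0.003] pos [ 0.4769 -0.2321  0.1455] z [-0.001  0.001 -1.   ] open 0.697 50.388057455420494 4.05
```

View pics/side2.png

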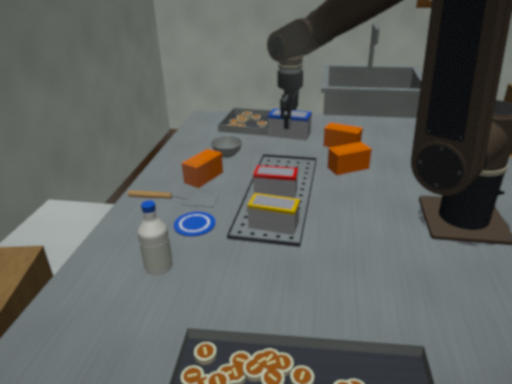

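move_arm:
  plan: [0,0,0,-1.3,-8.4,0,50,0,0,0,-1.3,-8.4,0,50,0,0,0,-1.3,-8.4,0,50,0,0,0,0,0,0,50,0,0,0,0,0,0,50,0,0,0,0,0,0,50,0,0,0,0,0,0,50,0,0,0,1.3,8.4,0,50,0,0,0,1.3,8.4,0,50,0,0,0,1.3,8.4,0,50,0,0,0,0,0,0,50,0,0,0,0,0,0,50]
  newtons: 42

```text
time: 5.25
eef_pos: [0.4784, -0.2323, 0.1461]
tcp_rot: [0.997, -0.077, 0.001, -0.0]
contact_force: [-1.3, -0.3, -4.3]
opening: 0.695
finger_force: 50.2
```

```bash
python3 - <<'E'
from h import *
wt(10)
E
```

```text
mean [-2.120e-01  1.560e-01 -3.617e+00  9.000e-03  1.000e-03 -8.000e-03] sd [0.589 0.233 0.273 0.035 0.027 0.022] torque in tool [ 0.009 -0.002  0.008] pos [ 0.477  -0.2324  0.1465] z [ 0.001 -0.    -1.   ] open 0.699 50.231537371873856 5.75
```

Rocking blue gave no moment change: I expected about −0.08 N m and saw +0.01 ± 0.01. Blue goes back.

move_arm:
  plan: [0,0,-30,0,0,0,50,0,0,-35,0,0,0,50,0,0,-25,0,0,0,50,0,0,-15,0,0,0,50,0,0,-8,0,0,0,50,0,0,-5,0,0,0,50,0,0,0,0,0,0,50,0,0,0,0,0,0,50]

```text
time: 6.55
eef_pos: [0.4781, -0.233, 0.0295]
tcp_rot: [0.997, -0.078, 0.001, 0.001]
contact_force: [0.1, -0.1, -4.0]
opening: 0.697
finger_force: 50.2
```

move_arm:
  plan: [0,0,-1,0,0,0,50,0,0,-1,0,0,0,50,0,0,0,0,0,0,50,0,0,0,0,0,0,50]

```text
time: 6.95
eef_pos: [0.4779, -0.2328, 0.0275]
tcp_rot: [0.997, -0.078, 0.001, 0.0]
contact_force: [-0.8, 0.5, 3.9]
opening: 0.7
finger_force: 50.7
```

move_arm:
  plan: [0,0,0,0,0,0,85,0,0,0,0,0,0,85,0,0,0,0,0,0,85,0,0,0,0,0,0,85,0,0,30,0,0,0,85,0,0,45,0,0,0,85,0,0,45,0,0,0,85,5,40,0,0,0,2,85,5,40,0,0,0,2,85,5,40,0,0,0,2,85,6,40,0,0,0,2.2,85,0,0,0,0,0,0,85]

```text
time: 8.15
eef_pos: [0.498, -0.0685, 0.1461]
tcp_rot: [1.0, -0.003, -0.0, -0.001]
contact_force: [-0.2, -0.8, -0.7]
opening: 0.994
finger_force: 0.0
```

```bash
python3 - <<'E'
from h import *
wt(2,'side3.png'); d=shot('side','side3.png')
print(lid(d,'blue',(262,140,315,160)))
E
```

```text
mean [ 0.264  0.381 -0.235 -0.019  0.012 -0.02 ] sd [0.298 0.296 0.538 0.019 0.021 0.035] torque in tool [-0.019 -0.012  0.02 ] pos [ 0.4982 -0.0717  0.1463] z [-0. -0. -1.] open 0.996 0.0 8.25
[ 468.6 -199.5   70.8  129.4   18.1]
```

View pics/side3.png

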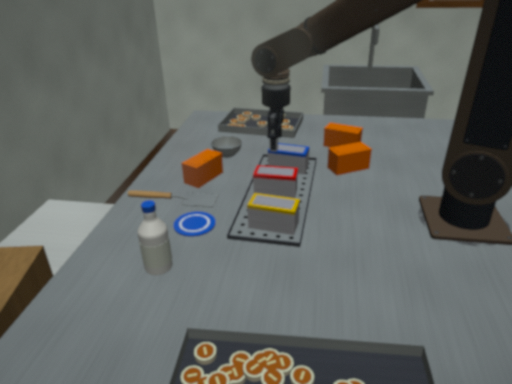

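Blue stands upright in its place at about (288,155), and the gripper is above red at about (275,140).

move_arm:
  plan: [1,0,-35,0,0,0,85,0,0,-35,0,0,0,85,0,0,-28,0,0,0,85,0,0,-20,0,0,0,85,0,0,0,0,0,0,85,0,0,0,0,0,0,50,0,0,0,0,0,0,50,0,0,0,0,0,0,50,0,0,0,0,0,0,50,0,0,0,0,0,0,50,0,0,0,0,0,0,50]
  newtons: 40

```text
time: 9.4
eef_pos: [0.5006, -0.0732, 0.03]
tcp_rot: [1.0, -0.006, 0.001, 0.001]
contact_force: [-0.6, -1.6, 6.7]
opening: 0.696
finger_force: 46.0
```

move_arm:
  plan: [0,0,0,0,0,0,50,0,0,15,0,0,0,50,0,0,25,0,0,0,50,0,0,30,0,0,0,50,0,0,30,0,0,0,50,0,0,20,0,0,0,50,0,0,0,0,0,0,50,0,0,0,0,0,0,50,0,0,0,0,0,0,50]

```text
time: 10.3
eef_pos: [0.4976, -0.0716, 0.1459]
tcp_rot: [1.0, -0.006, -0.002, -0.001]
contact_force: [-1.1, 0.4, -3.1]
opening: 0.698
finger_force: 45.2
```

```bash
python3 - <<'E'
from h import *
wt(10,'s4.png')
E
```

```text
mean [-0.223 -0.211 -2.668 -0.007 -0.011  0.012] sd [0.411 0.424 0.505 0.044 0.023 0.034] torque in tool [-0.007  0.011 -0.012] pos [ 0.4992 -0.0723  0.1482] z [-0.  0. -1.] open 0.694 45.162473022937775 10.8
```

move_arm:
  plan: [0,0,0,0,-8.5,0,50,0,0,0,0,-8.5,0,50,0,0,0,0,-8.5,0,50,0,0,0,0,0,0,50,0,0,0,0,0,0,50,0,0,0,0,0,0,50,0,0,0,0,0,0,50,0,0,0,0,0,0,50]

```text
time: 11.6
eef_pos: [0.5004, -0.0726, 0.1492]
tcp_rot: [0.975, -0.006, 0.221, -0.001]
contact_force: [0.2, 0.8, -3.4]
opening: 0.701
finger_force: 45.0
```

```bash
python3 - <<'E'
from h import *
wt(4,'side5.png')
E
```

```text
mean [ 9.100e-02 -5.740e-01 -3.137e+00 -1.000e-03  4.070e-01  2.200e-02] sd [0.186 0.345 0.169 0.011 0.022 0.03 ] torque in tool [ 0.004 -0.407 -0.02 ] pos [ 0.4994 -0.0723  0.1483] z [ 0.43   0.    -0.903] open 0.699 44.99684035778046 11.8
```

move_arm:
  plan: [0,0,0,0,8.5,0,50,0,0,0,0,8.5,0,50,0,0,0,0,8.5,0,50,0,0,0,0,0,0,50,0,0,0,0,0,0,50]

```text
time: 12.3
eef_pos: [0.4995, -0.0721, 0.1477]
tcp_rot: [1.0, -0.006, 0.001, -0.0]
contact_force: [-0.3, 0.7, -2.0]
opening: 0.696
finger_force: 45.1
```

```bash
python3 - <<'E'
from h import *
wt(10)
E
```

```text
mean [-0.07  -0.067 -2.769  0.012  0.     0.022] sd [0.399 0.534 0.612 0.017 0.017 0.031] torque in tool [ 0.012 -0.001 -0.022] pos [ 0.499  -0.0723  0.1485] z [ 0.001 -0.    -1.   ] open 0.702 45.05919009447098 12.8
```

View pics/side5.png

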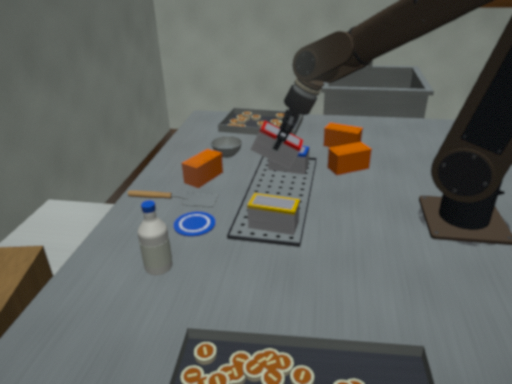

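Red tilted properly to about 25°, seen at (283,137), and its moment was unchanged (−0.011 to 0.000). I'll put red back and test yellow.

move_arm:
  plan: [0,0,-30,0,0,0,50,0,0,-35,0,0,0,50,0,0,-25,0,0,0,50,0,0,-15,0,0,0,50,0,0,-8,0,0,0,50,0,0,-5,0,0,0,50,0,0,-1,0,0,0,50,0,0,-1,0,0,0,50,0,0,0,0,0,0,50,0,0,0,0,0,0,50]

```text
time: 13.8
eef_pos: [0.5002, -0.0727, 0.03]
tcp_rot: [1.0, -0.006, 0.001, 0.0]
contact_force: [-3.1, 0.5, 6.0]
opening: 0.698
finger_force: 45.7
```

move_arm:
  plan: [0,0,0,0,0,0,85,0,0,0,0,0,0,85,0,0,0,0,0,0,85,0,0,0,0,0,0,85,0,0,30,0,0,0,85,0,0,45,0,0,0,85,0,0,45,0,0,0,85,-4,40,0,0,0,-1.8,85,-4,41,0,0,0,-1.8,85,-4,41,0,0,0,-1.8,85,-4,41,0,0,0,-1.8,85,0,0,0,0,0,0,85]

```text
time: 15.0
eef_pos: [0.4821, 0.0944, 0.1481]
tcp_rot: [0.998, -0.067, -0.0, -0.001]
contact_force: [0.4, -0.6, -0.2]
opening: 0.991
finger_force: 0.0
```

move_arm:
  plan: [0,0,-35,0,0,0,85,0,0,-35,0,0,0,85,0,0,-28,0,0,0,85,0,0,-22,0,0,0,85,0,0,0,0,0,0,85,0,0,0,0,0,0,50,0,0,0,0,0,0,50,0,0,0,0,0,0,50,0,0,0,0,0,0,50,0,0,0,0,0,0,50,0,0,0,0,0,0,50]

```text
time: 16.1
eef_pos: [0.4847, 0.0905, 0.03]
tcp_rot: [0.998, -0.069, 0.002, 0.0]
contact_force: [0.2, -1.6, 6.0]
opening: 0.694
finger_force: 45.9
```

move_arm:
  plan: [0,0,0,0,0,0,50,0,0,15,0,0,0,50,0,0,25,0,0,0,50,0,0,30,0,0,0,50,0,0,30,0,0,0,50,0,0,20,0,0,0,50,0,0,0,0,0,0,50,0,0,0,0,0,0,50,0,0,0,0,0,0,50]

```text
time: 17.0
eef_pos: [0.4814, 0.0907, 0.1458]
tcp_rot: [0.998, -0.069, -0.002, 0.0]
contact_force: [0.0, 0.2, -4.1]
opening: 0.696
finger_force: 44.8
```

```bash
python3 - <<'E'
from h import *
wt(10,'side6.png')
E
```

```text
mean [ 1.760e-01  1.020e-01 -3.778e+00 -3.000e-03  3.500e-02 -1.800e-02] sd [0.564 0.299 0.26  0.03  0.032 0.024] torque in tool [-0.007 -0.035  0.018] pos [0.4832 0.0907 0.1482] z [-0. -0. -1.] open 0.7 44.86194312572479 17.5
```

View pics/side6.png

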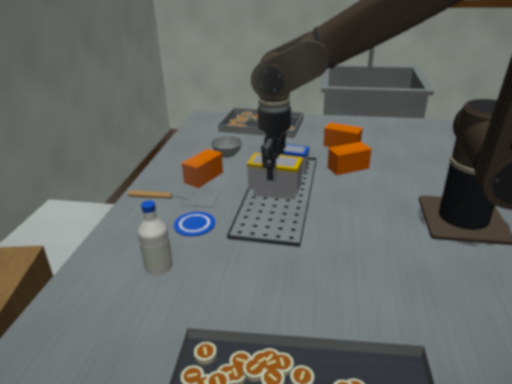

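Yellow hangs level in the gripper at about (275,175). Its moment is +0.035 N m, which fits a ball at the far end. Now I'll rock it.

move_arm:
  plan: [0,0,0,-1.2,-8.4,0,50,0,0,0,-1.2,-8.4,0,50,0,0,0,-1.2,-8.4,0,50,0,0,0,0,0,0,50,0,0,0,0,0,0,50,0,0,0,0,0,0,50,0,0,0,0,0,0,50,0,0,0,0,0,0,50,0,0,0,1.2,8.4,0,50,0,0,0,1.2,8.4,0,50,0,0,0,1.2,8.4,0,50,0,0,0,0,0,0,50]

```text
time: 18.7
eef_pos: [0.4874, 0.0898, 0.1493]
tcp_rot: [0.998, -0.07, 0.001, -0.0]
contact_force: [-0.6, -0.2, -3.8]
opening: 0.694
finger_force: 47.9
```

```bash
python3 - <<'E'
from h import *
wt(3);wt(10)
c=shot('top','top7.png'); print('mat',lid(c,'blue',(190,135,235,180),.004),'red',lid(c,'red',(240,185,290,240)),'blue',lid(c,'blue',(290,185,335,245)))
E
```

```text
mean [ 0.028 -0.253 -3.649 -0.004 -0.019  0.005] sd [0.145 0.996 0.16  0.016 0.013 0.011] torque in tool [-0.002  0.02  -0.005] pos [0.483  0.0906 0.1478] z [ 0.001 -0.    -1.   ] open 0.697 47.92622521519661 18.85
mean [-0.207 -0.087 -3.734 -0.017 -0.075  0.01 ] sd [0.612 0.835 0.263 0.019 0.057 0.024] torque in tool [-0.007  0.077 -0.01 ] pos [0.4831 0.0908 0.1485] z [ 0.001 -0.    -1.   ] open 0.696 47.91544586420059 19.35
mat [691.2 110.8 107.4 109.9  44.6] red [498.9 -73.1  62.3 119.6  -0.6] blue [ 477.3 -233.1   62.3  122.9   -8.7]
```

View pics/top7.png

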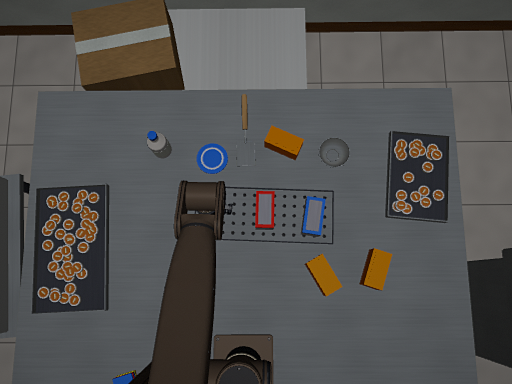

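The top view shows the tray's red tin at (265,210) and blue at (313,216), both unmoved, and the mat is clear at (212,158). Yellow's moment swung from +0.035 to about −0.06 N m, so yellow is the one that rattles. I'll carry it to the mat.

move_arm:
  plan: [15,1,0,0,0,0,50,25,2,0,0,0,0,50,30,3,0,0,0,0,50,30,3,0,0,0,0,50,30,3,0,0,0,0,50,30,3,0,0,0,0,50,25,3,-5,0,0,0,50,15,2,-5,0,0,0,50,7,1,-5,0,0,0,50,0,0,0,0,0,0,50,0,0,0,0,0,0,50,0,0,0,0,0,0,50]

```text
time: 20.6
eef_pos: [0.6895, 0.1117, 0.1335]
tcp_rot: [0.998, -0.069, -0.0, 0.0]
contact_force: [-0.7, -0.1, -3.3]
opening: 0.698
finger_force: 47.9
```

```bash
python3 - <<'E'
from h import *
wt(10,'side8.png')
E
```

```text
mean [ 0.302  0.081 -3.971 -0.005 -0.055  0.015] sd [0.318 0.503 0.345 0.031 0.024 0.026] torque in tool [ 0.003  0.055 -0.015] pos [0.6901 0.1117 0.1334] z [ 0.  0. -1.] open 0.696 47.902660220861435 21.1
```

View pics/side8.png

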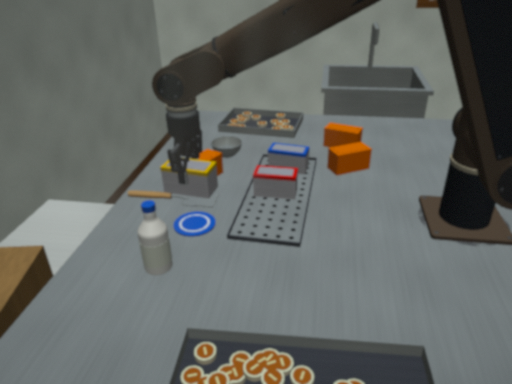

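Yellow is held close to level at about (190,178), roughly 10 cm above the mat. Its moment is steady at −0.055 N m, and red and blue stand in the tray.

```bash
python3 -c "
from plant import order
print(order.sign_off())"
```

```text
the job is handed in; nothing more can be done
None
```

Yellow is the tin that rattles. It is held level about 10 cm above the middle of the mat, red and blue stand upright in the tray, and the job is handed in (no verdict was returned).

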